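# Hang the parts basket in the soak tank and shut its lid onto the catch

## Robot

A 6-joint arm with a two-finger parallel gripper is mounted at the origin on a cart in front of the work surface, level with it; the furniture and walls round the work are solid. World frame = base frame: x ahead of the robot, y to its left, z up, the work surface at z = 0. Lengths are in m, angles in rad, forces in N, time in s.
With the tool pointing down it reaches from about 0.375 to 0.9 m from the base axis. Payload 3.1 kg.
Tool frame: the origin (TCP) lies between the finger pads; the fingertips stand 22 mm ahead of it and the grasp point (between the pads) lies 3 mm ahead of it; z points along the fingers, y is the line along which they close (so a half turn about z gives the same grasp; the last joint's range is limited). The gripper opens to 87 mm and grips with 3 to 60 N. Pads are 19 mm wide; open, the fingers measure 117 mm over their backs; the gripper's body (75 mm by 190 mm) begins 51 mm behind the grasp point.
Start: joints at [-1.288, 0.527, 1.433, -0, 1.181, -0.178], TCP at [0.278, -0.56, 0.245] pointing down, gripper open.
Joint ranges: [-3.08, 3.08], [-0.75, 2.2], [0.22, 2.44], [-1.43, 4.57], [0, 2.65], [-2.85, 2.85]. Speed limits (rad/s): [2.79, 2.79, 3.14, 3.14, 3.14, 3.14].

## Interface

Orientations are given as a unit quaternion [x, y, z, w].
In Python, from rig import robot gives the robot as it stands.
- The arm moves only by the tool move_arm, never from a script. Its argument "series" is text: rows parted by semicolons, each of 6 numbers parted by spaces: the shift along the tool's x, y, z in mm, then the turn, a rotation vector about the tool's x, y, z in degrees. In form: dx dy dz ax ay az; .... A call has 1 to 8 rows; each row is the pose to reach, as a shift and turn from the pose commanded when the call began, along the tool's axes at that moment; what a row does not reach only later rows make up. A row lasts 1/12 s, in which the tool goes at most 41.7 mm and 7.16 degrees, less where a joint would pass 70% of its speed; a pose out of reach is approached as far as the arm can. A call with a gripper value outside its range is refused whole. "jaw" is the opening, from 0 (shut) to 1 (fully open), set as the call begins (left out, the last holds). The fingers move at their own pace and stop on an object; "newtons" is the grip in N (left out, the last holds). Time passes only in rows, so rows that repeat a pose let the fingers close. It gives the time, the measured TCP pose, the force, the opening and the grip force at its end, in the units of the state.
- robot.get_obs(): the state, without advancing time (a new reading comes with each control period).
- robot.camera(name): name is "scene" or "top" or "wrist"; returns a dict with "img" (400x640x3 uint8, red, green, blue), "mtx" (3x3 intrinsics, pixels), "world_to_cam" (4x4, takes a point from world to camera coordinates). Camera axes: x right, y down, z forward; pixel columns grow to the right and rows downward; lengths in m; the calibration is good to about 2 mm. A picture is of the moment at which its call begins. There is no depth.
- robot.hand_in(): hands the job in; it is judged then, once.
Trained networks look in a picture, given as the dict that the camera call returned (one of the last four; its "shot" number tells which), for a name from the list of things; names that differ only in an ending like _2 or _b are one class to them, and where a whole thing is asked for, a point or a joint stands for the part that bears it (a point fixed in the world has none). Each returns a list of dicts, best first, with "p" (0 to 1); they miss things now and then, are a little off and sometimes report something else, mostly with a low value. They report only what shows in the picture. A call takes as long as a camera call. They do not tell look-alikes from the thing itself.
- robot.search_frame(picture, thing): "xyz" ([x, y, z] in m, in world coordinates, good to about 4 mm: the middle of the surface that is visible of it).
- robot.tip_of(picture, thing): "xyz" ([x, y, z] in m, in world coordinates, good to about 4 mm: a listed point, or the origin of a listed thing).
The state is a dict: "time": time; "q": joint angles; "joint_velocities": joint speeds; "joint_torque": joint torques, N m; "position": TCP position; "tool_rot": TCP orientation; "ft_force": force on the tool from outside, world axes, zero at the start; "moment": the same for the moment, N m; "grip_width": finger opening in m; "grip_force": force on a finger pad.
Only numpy, scipy, OpenCV 4.12 (cv2) and the standard library are available. Lean on these libraries where they do the work, as an engineer would, in place of code of your own. Each camera call takes 0.05 s, during which the arm holds its last target. There are 200 camera calls.

## Task

Load the empty soak tank for the next wash: hang the wire basket of valve springs by the ends of its bail in the two hooks inside the tank, keeping the springs in it. Then swing the lid over, lower it under control without letting it drop, and press its front edge down until the spring catch snaps and the lid is fully shut; do not knock over the aerosol can nearby.

Things in the scene. Friction and masses are not known exactly. Their poses are not given: they have to be found in the camera images.
- tank: Grey sheet-steel soak tank, open at the top, 140 mm deep (x) by 180 mm wide (y) by 130 mm high to the rim, walls 4 mm, floor top at 10 mm; fixed to the bench. Origin: centre of its underside; -x is its front (towards the robot), +x its rear with the lid's hinge, z up. A 14 mm deep catch housing, 44 mm wide, is on the inside of the front wall at the middle.
- hook_seat (a point): Where the bail's centre line comes to rest, midway between two J hooks, 2 mm behind the tank's centre, 115 mm up; axes as the tank. Hooks: 6 mm rod, 68 mm either side in y; level from the rear wall (rod centre 6 mm above this point), then a saddle 17 mm long, then a tip 19 mm in front, top 11 mm above this point. A bail left on the level part stands too high for the lid to shut.
- lid (a joint): Lid hinge, rad: 0 fully shut, grows as the lid opens; about 1.57 upright, 1.95 its stop leaning back. The stiff hinge holds the lid above roughly 1.05 rad; below that it falls (0.36 kg). From about 0.08 rad down it rests on the sprung roller of the catch, and takes 12 to 16 N near the front edge to snap shut.
- lid_bar (a point): Middle of the lid's handle bar: round steel, 9 mm thick, 96 mm long along the tank's y, carried on two arms, its centre line 34 mm in front of the lid's front edge, clear between the arms. Lies 180 mm from the hinge line (and 6.5 mm above the lid's plane).
- lid_front (a point): Point on the upper face of the lid at the middle of its width, 20 mm behind the front edge, 126 mm from the hinge line: a place to press. With the lid shut it lies 134 mm above the bench. Lid plate 146 x 188 x 3 mm.
- lid_hinge (a point): Middle of the hinge line, on the rear rim 130 mm above the bench; y is the hinge axis.
- basket: Wire basket, 78 mm (x) by 100 mm (y) by 42 mm high, 0.26 kg, with a rigid upright bail across its middle along y; three loose steel valve springs stand in it. Origin: centre of its underside. The same either way round.
- bail_grip (a point): Middle of the bail's top bar, 97 mm above the basket's underside: a black sleeve 12 mm thick and 36 mm long along y, on an 8 mm round bar 154 mm long whose ends stand out 27 mm past the basket on both sides, to lie in the hooks. 55 mm clear above the basket's rim.
- spring_1: Valve spring, 27 mm thick, 43 mm high, 0.04 kg, loose in the basket. Origin: centre of its foot.
- spring_2: The second valve spring, alike.
- spring_3: The third valve spring, alike.
- aerosol: Aerosol can standing behind the tank and the basket, 65 mm thick, 190 mm high. Origin: centre of its foot. A bystander.
There are look-alikes about, which are no part of the job. What is shaped like the spring_3 but red is not meant.

How it is judged:
By the outcome, as a careful person would: the job done as asked, in the order asked, and still so for the second after the job is handed in, with the robot touching nothing.
It also fails if it takes over 69 s, if anything falls off the work surface, if the arm or the gripper's body presses on something with over 40 N, if the wrist force passes 120 N, or if a joint passes its speed limit or range.

## Working session

There is one attempt and no reset: what is moved stays moved. The work goes in short steps, Python scripts to look and compute and a tool call to move; the robot and the scene stay as the last step left them, time stands still between calls to the robot, and variables do not carry over. Pictures are saved under pics/ and viewed, at most 10 in all, crops included, and the job is handed in when it is done.

Besides the shell and the picture viewer there is one more tool, called after ">>>" as name(argument=value, ...), one argument or row to a line, values as JSON. move_arm: Moves the arm, as the interface text tells. Its arguments: {"type":"object","properties":{"series":{"type":"string"},"jaw":{"type":"number"},"newtons":{"type":"number"}},"required":["series"]}

```bash
ls; mkdir -p pics; python3 - <<'E'
from rig import robot
import cv2,numpy as np
o=robot.get_obs();print(o)
for n in ["scene","top"]:
    p=robot.camera(n);cv2.imwrite(f"pics/{n}0.png",p["img"][:,:,::-1])
    print(n,p["mtx"].tolist(),p["world_to_cam"].round(3).tolist())
    for t in ["tank","hook_seat","lid_bar","lid_front","lid_hinge","basket","bail_grip","spring_1","aerosol"]:
        print(t,[(np.round(d["xyz"],3).tolist(),round(d["p"],2)) for d in robot.tip_of(p,t)][:5])
E
```

```text
pics
{'time': 0.0, 'q': array([-1.28846254e+00,  5.28472288e-01,  1.43393821e+00, -3.54344990e-05,
        1.18140126e+00, -1.78453263e-01]), 'joint_velocities': array([-1.35447612e-03,  8.53336414e-05, -9.33763936e-04, -2.91519113e-04,
        1.41894763e-03, -1.21084792e-03]), 'joint_torque': array([ 6.73488812e-04, -4.40041709e+01, -1.76592332e+01,  6.32289425e-02,
        5.83262590e-02, -1.70189892e-04]), 'position': array([ 0.27775162, -0.55910039,  0.24355641]), 'tool_rot': array([ 9.73574465e-01,  2.28367095e-01, -7.39660817e-05, -1.10720928e-03]), 'ft_force': array([-0.52082703,  0.30670267,  1.45308058]), 'moment': array([0.01761446, 0.02282907, 0.00922978]), 'grip_force': 0.0, 'grip_width': 0.08659508500401457}
scene [[437.19500542485554, 0.0, 320.41694333141197], [0.0, 437.19500542485554, 201.50611937022543], [0.0, 0.0, 1.0]] [[-0.216, -0.976, -0.023, -0.104], [-0.444, 0.119, -0.888, 0.379], [0.87, -0.181, -0.459, 0.462], [0.0, 0.0, 0.0, 1.0]]
tank [([0.47, -0.309, -0.0], 0.58)]
hook_seat []
lid_bar [([0.5, -0.388, 0.312], 0.76), ([0.458, -0.09, 0.094], 0.46)]
lid_front [
[... 489 characters left out ...]
, [0.0, 0.0, 1.0]] [[-0.003, -1.0, 0.027, -0.229], [-0.985, -0.002, -0.172, 0.537], [0.172, -0.027, -0.985, 0.845], [0.0, 0.0, 0.0, 1.0]]
tank [([0.443, -0.114, 0.005], 0.27)]
hook_seat []
lid_bar [([0.493, -0.386, 0.31], 0.62)]
lid_front [([0.495, -0.381, 0.253], 0.8)]
lid_hinge [([0.495, -0.371, 0.131], 0.93), ([0.464, -0.089, 0.004], 0.34)]
basket [([0.467, -0.089, 0.001], 0.56)]
bail_grip [([0.46, -0.089, 0.094], 0.93), ([0.445, -0.115, 0.005], 0.63)]
spring_1 [([0.48, -0.06, 0.003], 0.65), ([0.464, -0.087, 0.005], 0.55), ([0.638, -0.286, -0.001], 0.53), ([0.442, -0.114, 0.001], 0.52), ([0.576, -0.157, 0.002], 0.49)]
aerosol [([0.686, -0.19, 0.001], 0.97), ([0.463, -0.086, 0.002], 0.39)]
```

View pics/scene0.png

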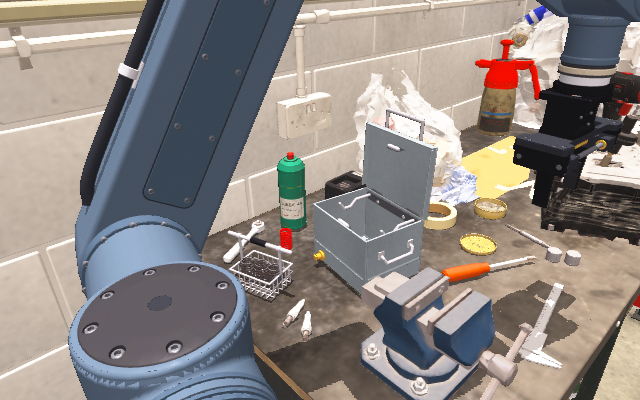

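View pics/top0.png

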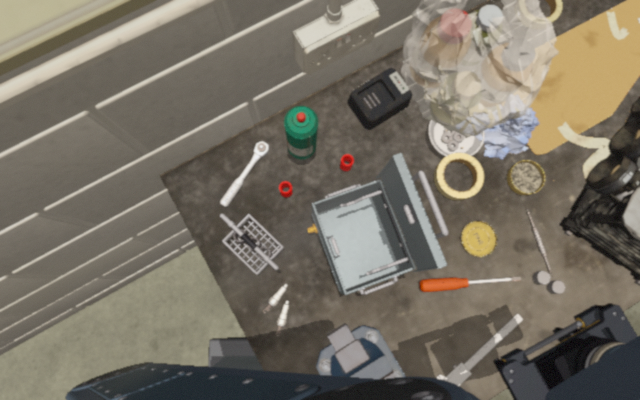

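The scene view shows the tank at about (370,230), lid upright on its right side, basket at (262,265) and green can at (291,195). In the top view, the tank is at (360,240), hinge edge (398,155)–(445,265), basket at (250,243). The tank's +x therefore points roughly along world -y. I'll enlarge this to measure yaw.

```bash
python3 - <<'E'
import cv2
i=cv2.imread("pics/top0.png")[145:305,205:455]
cv2.imwrite("pics/c1.png",cv2.resize(i,None,fx=3.2,fy=3.2,interpolation=cv2.INTER_CUBIC))
i=cv2.imread("pics/scene0.png")[110:310,220:450]
cv2.imwrite("pics/c2.png",cv2.resize(i,None,fx=3,fy=3,interpolation=cv2.INTER_CUBIC))
E
```

```text
(no output)
```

View pics/c1.png

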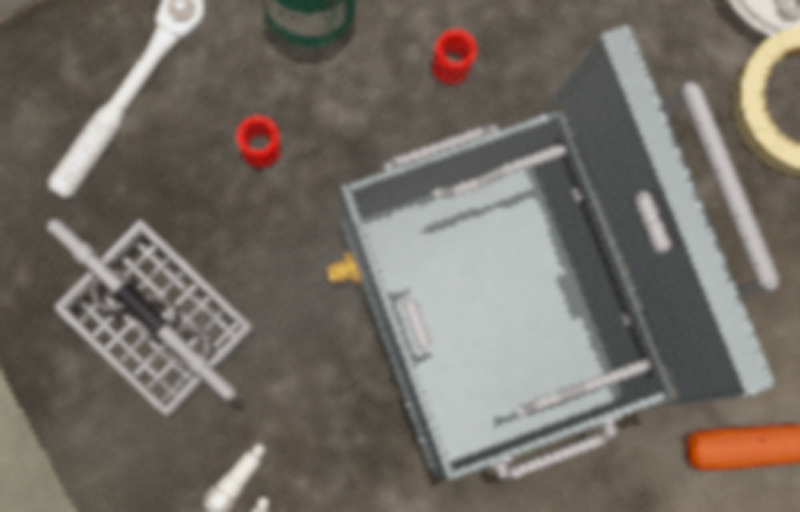

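View pics/c2.png

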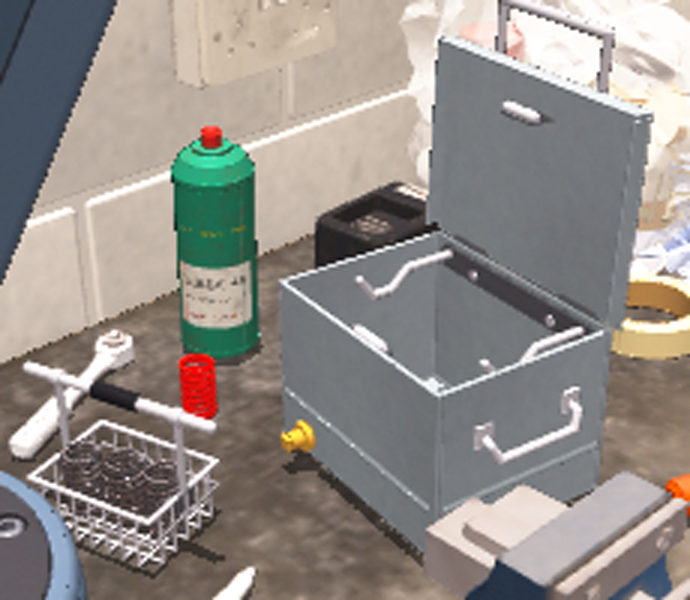

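Top crop: rim corners at (343,187), (560,113), (665,400), (443,478), bail ends (52,226) and (236,403). Scene crop: rim corners (283,282), (440,235), (605,333), (440,395), bail ends (28,367), (213,427).

```bash
cat > h.py <<'E'
import numpy as np
from scipy.spatial.transform import Rotation as R
from rig import robot
def proj(c,P):
    q=np.asarray(P)@c["world_to_cam"][:3,:3].T+c["world_to_cam"][:3,3]
    q=q@np.asarray(c["mtx"]).T; return q[:,:2]/q[:,2:]
def back(c,uv,z):
    M=c["world_to_cam"];d=np.linalg.inv(c["mtx"])@[*uv,1];d=M[:3,:3].T@d;o=-M[:3,:3].T@M[:3,3]
    return o+d*(z-o[2])/d[2]
E
python3 - <<'E'
from h import *
from scipy.optimize import least_squares
T=robot.camera("top");S=robot.camera("scene")
ct=np.array([205,145]);cs=np.array([220,110])
tu=np.array([(343,187),(560,113),(665,400),(443,478)])/3.2+ct
su=np.array([(283,282),(440,235),(605,333),(440,395)])/3+cs
loc=np.array([(-.07,.09,.13),(.07,.09,.13),(.07,-.09,.13),(-.07,-.09,.13)])
print([back(T,u,.13).round(4).tolist() for u in tu]);print([back(S,u,.13).round(4).tolist() for u in su])
def W(p,l):return R.from_euler('z',p[2]).apply(l)+[p[0],p[1],0]
for use in ("T","S","TS"):
    f=lambda p:np.concatenate([(proj(c,W(p,loc))-u).ravel() for k,c,u in (("T",T,tu),("S",S,su)) if k in use])
    r=least_squares(f,[.47,-.309,-1.2]);print(use,r.x.round(4),np.rad2deg(r.x[2]),r.fun.round(1))
tb=np.array([(52,226),(236,403)])/3.2+ct; sb=np.array([(28,367),(213,427)])/3+cs
lb=np.array([(0,.077,.097),(0,-.077,.097)])
for use in ("T","S","TS"):
    f=lambda p:np.concatenate([(proj(c,W(p,lb))-u).ravel() for k,c,u in (("T",T,tb),("S",S,sb)) if k in use])
    r=least_squares(f,[.46,-.089,.7]);print(use,r.x.round(4),np.rad2deg(r.x[2]),r.fun.round(1))
E
```

```text
[[0.5287, -0.2106, 0.13], [0.5737, -0.3397, 0.13], [0.4046, -0.3958, 0.13], [0.3611, -0.2674, 0.13]]
[[0.5247, -0.2125, 0.13], [0.5675, -0.3385, 0.13], [0.4044, -0.3947, 0.13], [0.3615, -0.2723, 0.13]]
T [ 0.4671 -0.3034 -1.2444] -71.30039148545605 [-1.3 -0.7  0.6 -0.6  1.5  0.1 -0.8  0.9]
S [ 0.4669 -0.3052 -1.2298] -70.46082956872714 [-2.  -0.6  0.  -1.6  3.  -0.7 -1.1  1.1]
TS [ 0.4669 -0.3042 -1.2388] -70.97594114411376 [-1.  -0.3  0.7 -0.6  2.1 -0.   0.   1.2 -2.2 -0.8  0.1 -1.5  2.4 -0.4
 -2.3  1.1]
T [ 0.4573 -0.0912 -0.7565] -43.34646924921621 [ 0.1  0.1 -0.1 -0.1]
S [ 0.462  -0.0898 -0.7757] -44.4451568244162 [-0.7 -1.   0.6  0.7]
TS [ 0.4584 -0.0905 -0.7637] -43.7559744428908 [-0.1 -0.7 -0.7 -0.5 -0.6  0.   1.5  1.5]
```

```bash
cat >> h.py <<'E'
TK=np.array([.467,-.304,0]);TY=-71.0
def ori(yaw,t):
    X=np.array([np.cos(np.deg2rad(yaw)),np.sin(np.deg2rad(yaw)),0]);Z=np.array([0,0,1.]);t=np.deg2rad(t)
    z=np.sin(t)*X-np.cos(t)*Z;y=np.cos(t)*X+np.sin(t)*Z
    return R.from_matrix(np.c_[np.cross(y,z),y,z])
def tank(x,y,z):return R.from_euler('z',TY,degrees=True).apply([x,y,z])+TK
def plan(targets,ahead=11):
    "targets: (name, point to hold mm-exact, yaw, tilt): prints rows from present pose"
    o=robot.get_obs();r0=R.from_quat(o["tool_rot"]);p0=o["position"]
    for n,p,yaw,t in targets:
        r=ori(yaw,t);p=np.asarray(p)-r.as_matrix()[:,2]*ahead/1000
        d=r0.inv().apply(p-p0)*1000;a=np.rad2deg((r0.inv()*r).as_rotvec())
        print(n,d.round(1),a.round(1),"world",p.round(3))
E
python3 - <<'E'
from h import *
T=robot.camera("top");S=robot.camera("scene")
P=[tank(.001*a,.001*b,.001*c) for a in(-17,66) for b in(68,-68) for c in ((123,) if a<0 else (121,))]
print((( proj(T,P)-[205,145])*3.2).round().tolist(),((proj(S,P)-[220,110])*3).round().tolist())
b=np.array([.4585,-.0905,.097]);o=robot.get_obs();p0=o["position"]
z=ori(-43.5,22).as_matrix()[:,2]
plan([("up",[p0[0],p0[1],.40],-63.5,0),("over",[.44,-.09,.40],-43.5,0),("pre",b-.1*z,-43.5,22),("at",b,-43.5,22)])
E
```

```text
[[436.0, 194.0], [515.0, 414.0], [566.0, 151.0], [648.0, 367.0]] [[358.0, 281.0], [481.0, 366.0], [454.0, 254.0], [582.0, 331.0]]
up [   0.     0.  -166.4] [ 0.  -0.  -0.1] world [ 0.278 -0.56   0.411]
over [ 354.  -348.7 -166.4] [  0.   -0.  -20.1] world [ 0.44  -0.09   0.411]
pre [ 356.1 -379.1   44.6] [-21.8   3.9 -19.8] world [ 0.428 -0.062  0.2  ]
at [ 369.  -343.9  137.4] [-21.8   3.9 -19.8] world [ 0.456 -0.088  0.107]
```

>>> move_arm(
  series="0 0 -40 0 0 0;0 0 -80 0 0 0;0 0 -120 0 0 0;0 0 -160 0 0 0;25 -25 -166 0 0 -2;50 -50 -166 0 0 -4;78 -75 -166 0 0 -6;106 -104 -166 0 0 -8",
  jaw=1,
  newtons=30,
)

```text
time: 1.87
position: [0.3269, -0.4186, 0.4109]
tool_rot: [0.955, 0.296, 0.0, 0.001]
ft_force: [1.2, 0.2, 0.0]
grip_width: 0.0871
grip_force: 0.0
```

>>> move_arm(
  series="28 -28 0 0 0 -2;56 -56 0 0 0 -4;84 -84 0 0 0 -6;112 -112 0 0 0 -8;140 -140 0 0 0 -10;168 -168 0 0 0 -12;196 -196 0 0 0 -12;224 -224 0 0 0 -12",
)

```text
time: 2.53
position: [0.3847, -0.1062, 0.4108]
tool_rot: [0.919, 0.394, 0.0, 0.0]
ft_force: [1.7, -0.3, -1.0]
grip_width: 0.0869
grip_force: 0.0
```

```bash
python3 - <<'E'
from h import *
b=np.array([.4585,-.0905,.097])
z=ori(-43.5,22).as_matrix()[:,2]
print(robot.get_obs()["position"],robot.get_obs()["time"])
plan([("pre",b-.1*z,-43.5,22),("at",b,-43.5,22)])
E
```

```text
[ 0.38468029 -0.10622042  0.41081648] 2.5333
pre [ 62.1   0.8 210.9] [-22.    0.   -0.1] world [ 0.428 -0.062  0.2  ]
at [ 62.2  38.2 303.7] [-22.    0.   -0.1] world [ 0.456 -0.088  0.107]
```

>>> move_arm(
  series="10 0 35 -4 0 0;20 0 70 -8 0 0;30 0 105 -12 0 0;42 0 140 -16 0 0;54 0 175 -20 0 0;62 1 205 -22 0 0;62 1 211 -22 0 0;62 1 211 -22 0 0",
)

```text
time: 3.2
position: [0.4264, -0.0626, 0.1968]
tool_rot: [0.902, 0.388, 0.073, 0.173]
ft_force: [0.4, -0.7, 0.2]
grip_width: 0.087
grip_force: 0.0
```

```bash
python3 - <<'E'
from h import *
import cv2
b=np.array([.4585,-.0905,.097])
z=ori(-43.5,22).as_matrix()[:,2]
plan([("pre",b-.1*z,-43.5,22),("at",b,-43.5,22)])
p=robot.camera("wrist");cv2.imwrite("pics/w1.png",p["img"][:,:,::-1])
y=ori(-43.5,0).as_matrix()[:,0]
print(proj(p,[b,b+.018*y,b-.018*y,b+.077*y,b-.077*y]).round(),robot.tip_of(p,"bail_grip"))
E
```

```text
pre [ 1.8  2.  -2.5] [-0.4  0.2  0.1] world [ 0.428 -0.062  0.2  ]
at [ 2.1  2.6 97.5] [-0.4  0.2  0.1] world [ 0.456 -0.088  0.107]
[[322. 202.]
 [322. 183.]
 [322. 221.]
 [323. 114.]
 [322. 278.]] [{'xyz': [0.461, -0.0889, 0.0947], 'p': 0.84}]
```

View pics/w1.png

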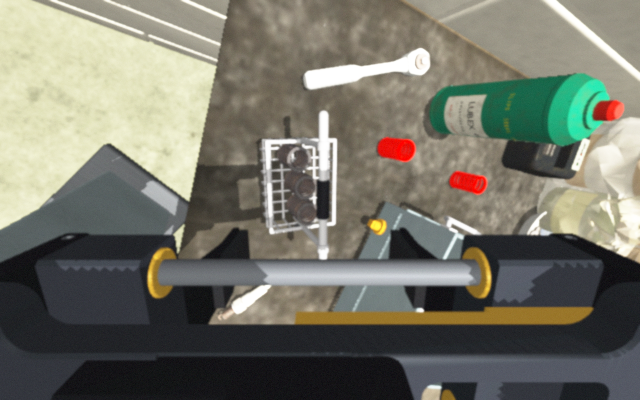

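The wrist view shows the sleeve at (323,180–218) and the bail's end at (324,112), within 3 px of prediction, with all three springs in the basket.

>>> move_arm(
  series="3 3 30 0 0 0;4 3 60 0 0 0;4 3 80 0 0 0;4 3 92 0 0 0;4 3 97 0 0 0;4 3 97 0 0 0;4 3 97 0 0 0;4 3 97 0 0 0",
)

```text
time: 3.97
position: [0.4604, -0.0886, 0.1121]
tool_rot: [0.902, 0.386, 0.076, 0.177]
ft_force: [0.3, -0.1, 0.0]
grip_width: 0.0869
grip_force: 0.0
```

>>> move_arm(
  series="0 0 0 0 0 0;0 0 0 0 0 0;0 0 0 0 0 0;0 0 0 0 0 0;0 0 0 0 0 0;0 0 0 0 0 0;0 0 0 0 0 0;0 0 0 0 0 0",
  jaw=0.05,
  newtons=40,
)

```text
time: 4.63
position: [0.4594, -0.0879, 0.1107]
tool_rot: [0.902, 0.387, 0.075, 0.175]
ft_force: [-0.4, 0.5, 0.5]
grip_width: 0.0418
grip_force: 0.0
```

```bash
python3 - <<'E'
from h import *
o=robot.get_obs();print(o["grip_width"],o["grip_force"],o["ft_force"])
r=R.from_quat(o["tool_rot"]);print((o["position"]+r.apply([0,0,.011])).round(4))
print(r.inv().apply([0,0,40]).round(1))
E
```

```text
0.041784628787102894 0.0 [-0.37688461  0.48016411  0.49663701]
[ 0.4624 -0.0908  0.1005]
[ -0.   15.  -37.1]
```

>>> move_arm(
  series="0 0 2 0 0 0;0 0 2 0 0 0;0 0 2 0 0 0;0 0 2 0 0 0;0 0 2 0 0 0;0 0 2 0 0 0;0 0 2 0 0 0;0 0 2 0 0 0",
)

```text
time: 5.3
position: [0.4597, -0.0884, 0.1087]
tool_rot: [0.902, 0.387, 0.075, 0.175]
ft_force: [0.1, 0.3, -2.4]
grip_width: 0.0109
grip_force: 40.0
```

```bash
python3 - <<'E'
from h import *
o=robot.get_obs();print(o["grip_width"],o["grip_force"],o["ft_force"],o["position"])
r=R.from_quat(o["tool_rot"]);print((o["position"]+r.apply([0,0,.008])).round(4),r.inv().apply([0,0,1]))
E
```

```text
0.010872711068621399 39.99841332435608 [ 0.06446753  0.30150691 -2.36542736] [ 0.45971254 -0.08836696  0.10869148]
[ 0.4619 -0.0904  0.1013] [-2.50507859e-04  3.74014941e-01 -9.27422644e-01]
```

>>> move_arm(
  series="0 2 -5 0 0 0;0 6 -15 0 0 0;0 12 -30 0 0 0;0 19 -47 0 0 0;0 26 -65 0 0 0;0 34 -84 0 0 0;0 42 -103 0 0 0;0 49 -121 0 0 0",
)

```text
time: 5.97
position: [0.4591, -0.0882, 0.24]
tool_rot: [0.902, 0.387, 0.074, 0.175]
ft_force: [-0.8, -0.2, -4.1]
grip_width: 0.011
grip_force: 40.0
```

>>> move_arm(
  series="0 7 -16 0 0 0;0 12 -29 0 0 0;0 15 -37 0 0 0;0 17 -42 0 0 0;0 17 -42 0 0 0;0 17 -42 0 0 0",
)

```text
time: 6.47
position: [0.4594, -0.0884, 0.2842]
tool_rot: [0.902, 0.387, 0.075, 0.175]
ft_force: [-0.0, 0.3, -3.9]
grip_width: 0.0105
grip_force: 40.0
```

```bash
python3 - <<'E'
from h import *
import cv2
o=robot.get_obs();print(o["grip_width"],o["grip_force"],o["ft_force"],o["position"])
plan([("over",tank(-.012,0,.27),TY,22)],8)
p=robot.camera("scene");s=p["img"][:,:,::-1]
p=robot.camera("wrist");w=p["img"][:,:,::-1]
cv2.imwrite("pics/l1.png",np.vstack([s[100:400,100:500],w[0:300,120:520]]))
E
```

```text
0.010530661281920222 39.99803602695465 [-0.0361606   0.28154462 -3.86132547] [ 0.45936417 -0.08836083  0.28416001]
over [-144.   128.2   58.9] [ -0.1 -10.2  25.4] world [ 0.462 -0.29   0.277]
```

View pics/l1.png

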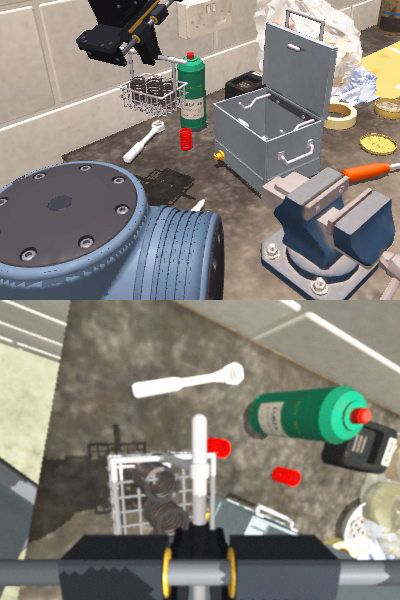

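The basket hangs level with springs in it, and the way to the tank is clear.

>>> move_arm(
  series="-5 5 2 0 -0.4 1;-16 14 6 0 -1.2 3;-32 28 13 0 -2.3 5.6;-50 44 20 0 -3.6 8.9;-68 60 28 0 -4.8 12;-86 76 35 0 -6.1 15.2;-104 92 42 0 -7.4 18.4;-122 108 49 0 -8.6 21.5",
)

```text
time: 7.23
position: [0.4613, -0.2602, 0.2788]
tool_rot: [0.962, 0.196, 0.038, 0.186]
ft_force: [0.0, -0.0, -3.8]
grip_width: 0.0106
grip_force: 40.0
```

>>> move_arm(
  series="-12 10 6 0 -0.9 2.3;-18 15 8 0 -1.4 3.4;-20 16 9 0 -1.6 3.9;-20 16 9 0 -1.6 3.9;-20 16 9 0 -1.6 3.9;-20 16 9 0 -1.6 3.9;-20 16 9 0 -1.6 3.9",
)

```text
time: 7.82
position: [0.4507, -0.2823, 0.2774]
tool_rot: [0.968, 0.163, 0.032, 0.188]
ft_force: [0.5, -0.3, -3.9]
grip_width: 0.0106
grip_force: 40.0
```

```bash
python3 - <<'E'
from h import *
o=robot.get_obs();print(o["grip_width"],o["ft_force"],o["position"])
plan([("over",tank(-.010,0,.27),TY,22),("dn",tank(-.010,0,.14),TY,22),("in",tank(.002,0,.136),TY,22),("seat",tank(.002,0,.115),TY,22)],12)
for n in("top","scene"):
  p=robot.camera(n);print([(d["xyz"],d["p"]) for d in robot.tip_of(p,"bail_grip")])
E
```

```text
0.01058502460515832 [ 0.51196621 -0.28216696 -3.92335428] [ 0.45067863 -0.28232658  0.27744105]
over [ 8.4 11.9  0.8] [-0.  -0.1  0.1] world [ 0.462 -0.29   0.281]
dn [  8.2 -36.8 121.4] [-0.  -0.1  0.1] world [ 0.462 -0.29   0.151]
in [  8.2 -27.1 129.6] [-0.  -0.1  0.1] world [ 0.466 -0.302  0.147]
seat [  8.2 -35.  149.1] [-0.  -0.1  0.1] world [ 0.466 -0.302  0.126]
[]
[([0.4474, -0.2903, 0.2663], 0.6), ([0.4991, -0.3819, 0.2548], 0.34)]
```

>>> move_arm(
  series="4 5 0 0 0 0;8 10 1 0 0 0;8 12 1 0 0 0;8 12 1 0 0 0;8 12 1 0 0 0;8 12 1 0 0 0",
)

```text
time: 8.52
position: [0.4616, -0.2914, 0.2807]
tool_rot: [0.968, 0.162, 0.032, 0.188]
ft_force: [-0.5, -0.3, -3.7]
grip_width: 0.0105
grip_force: 40.0
```

```bash
python3 - <<'E'
from h import *
import cv2
o=robot.get_obs();print(o["position"],o["ft_force"])
plan([("over",tank(-.010,0,.27),TY,22),("dn",tank(-.010,0,.14),TY,22),("in",tank(.002,0,.136),TY,22),("seat",tank(.002,0,.115),TY,22)],12)
S=robot.camera("scene");T=robot.camera("top")
P=[tank(-.01,y,.27) for y in(-.077,-.018,.018,.077)]
print(((proj(S,P)-[250,60])*2.).round().tolist(),((proj(T,P)-[240,120])*2).round().tolist())
f=lambda i,a,b:cv2.resize(i[b:b+200,a:a+200,::-1],None,fx=2,fy=2,interpolation=cv2.INTER_CUBIC)
cv2.imwrite("pics/l2.png",np.hstack([f(S["img"],250,60),f(T["img"],240,120)]))
E
```

```text
[ 0.46162513 -0.29142736  0.28070036] [-0.51315414 -0.33911859 -3.67525055]
over [ 1.  -0.6 -0.7] [-0.1 -0.   0. ] world [ 0.462 -0.29   0.281]
dn [  0.9 -49.2 119.9] [-0.1 -0.   0. ] world [ 0.462 -0.29   0.151]
in [  0.9 -39.6 128.1] [-0.1 -0.   0. ] world [ 0.466 -0.302  0.147]
seat [  0.9 -47.4 147.5] [-0.1 -0.   0. ] world [ 0.466 -0.302  0.126]
[[281.0, 197.0], [238.0, 177.0], [214.0, 165.0], [179.0, 149.0]] [[290.0, 313.0], [263.0, 240.0], [247.0, 196.0], [221.0, 125.0]]
```

View pics/l2.png

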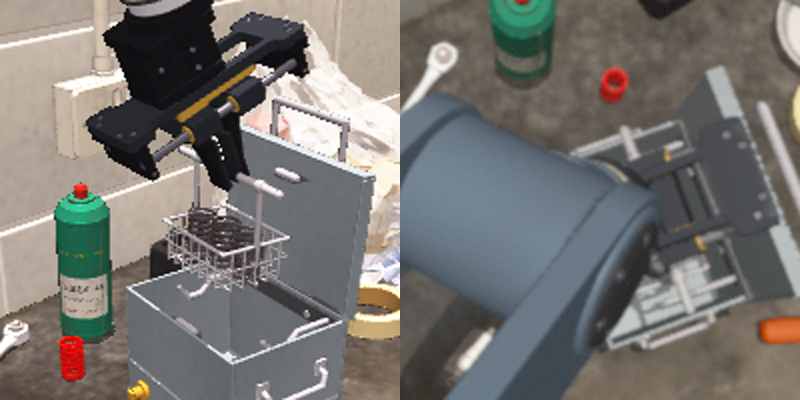

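Bail ends are at about (283,190) and (181,150) in the scene crop, within a few mm of prediction. Basket is above the opening, level, and the gripper body clears the lid. Descending.

>>> move_arm(
  series="1 -3 8 0 0 0;1 -9 22 0 0 0;1 -16 38 0 0 0;1 -23 55 0 0 0;1 -30 72 0 0 0;1 -36 88 0 0 0;1 -39 96 0 0 0;1 -39 96 0 0 0",
)

```text
time: 9.28
position: [0.4616, -0.2901, 0.1748]
tool_rot: [0.969, 0.162, 0.03, 0.186]
ft_force: [-0.6, 0.1, -3.6]
grip_width: 0.0107
grip_force: 40.0
```

```bash
python3 - <<'E'
from h import *
o=robot.get_obs();print(o["position"],o["ft_force"],o["moment"])
plan([("dn",tank(-.010,0,.142),TY,22),("in",tank(.002,0,.138),TY,22),("seat",tank(.002,0,.115),TY,22)],12)
for n in("top","scene"):
  p=robot.camera(n);print([(d["xyz"],d["p"]) for d in robot.tip_of(p,"bail_grip")])
E
```

```text
[ 0.46164709 -0.29012011  0.17479647] [-0.61292068  0.11564501 -3.64963486] [0.4556071  0.21741281 0.003911  ]
dn [ 0.6 -7.7 20.3] [-0.3  0.1  0.1] world [ 0.462 -0.29   0.153]
in [ 0.6  2.  28.4] [-0.3  0.1  0.1] world [ 0.466 -0.302  0.149]
seat [ 0.6 -6.5 49.8] [-0.3  0.1  0.1] world [ 0.466 -0.302  0.126]
[]
[([0.4966, -0.3778, 0.2561], 0.49)]
```

Nothing touched so far. Next: down to just over the hooks, back over the seats, then straight down gently.

>>> move_arm(
  series="1 -4 10 0 0 0;1 -7 18 0 0 0;1 -3 23 0 0 0;1 2 28 0 0 0;1 2 28 0 0 0;1 0 33 0 0 0;1 -2 38 0 0 0;1 -4 43 0 0 0",
)

```text
time: 10.15
position: [0.4678, -0.3023, 0.1356]
tool_rot: [0.968, 0.162, 0.032, 0.188]
ft_force: [-0.4, -0.8, -3.5]
grip_width: 0.011
grip_force: 40.0
```

```bash
python3 - <<'E'
from h import *
import cv2
o=robot.get_obs();print(o["position"],o["ft_force"],o["moment"])
plan([("seat",tank(.002,0,.115),TY,22)],12)
S=robot.camera("scene");T=robot.camera("top")
P=[tank(.002,y,.121) for y in(-.077,-.068,.068,.077)]
print(((proj(S,P)-[300,140])*4).round().tolist())
f=lambda i,a,b,s:cv2.resize(i[b:b+400//s,a:a+560//s,::-1],None,fx=s,fy=s,interpolation=cv2.INTER_CUBIC)
cv2.imwrite("pics/l3.png",f(S["img"],300,140,4))
E
```

```text
[ 0.46776679 -0.30230383  0.1356078 ] [-0.44786194 -0.7570789  -3.52912752] [ 0.44596611  0.14969132 -0.02636234]
seat [-1.3 -4.6  8.4] [-0.  -0.1 -0. ] world [ 0.466 -0.302  0.126]
[[365.0, 368.0], [353.0, 360.0], [187.0, 249.0], [178.0, 242.0]]
```

View pics/l3.png

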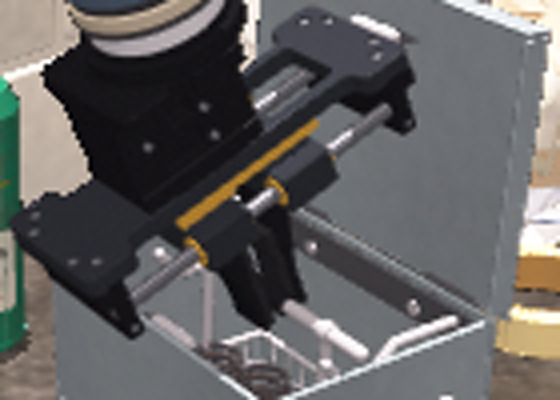

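The near bail end at (365,352) sits over the saddle, just in front of the hook's level part (from about (385,350)).

>>> move_arm(
  series="-1 -1 2 0 0 0;-1 -2 4 0 0 0;-1 -3 6 0 0 0;-1 -4 8 0 0 0;-1 -4 9 0 0 0;-1 -4 9 0 0 0;-1 -4 9 0 0 0",
)

```text
time: 10.83
position: [0.4669, -0.3024, 0.1261]
tool_rot: [0.968, 0.162, 0.032, 0.188]
ft_force: [-0.1, -0.1, -3.7]
grip_width: 0.0107
grip_force: 40.0
```

```bash
python3 - <<'E'
from h import *
o=robot.get_obs();print(o["position"],o["ft_force"],o["moment"])
plan([("seat",tank(.002,0,.115),TY,22)],12)
E
```

```text
[ 0.46692758 -0.30237625  0.12610057] [-0.09124487 -0.13503976 -3.73370652] [0.41851565 0.16422223 0.01391614]
seat [-0.5 -0.9 -0.4] [-0.  -0.1  0. ] world [ 0.466 -0.302  0.126]
```

>>> move_arm(
  series="0 -0.4 1 0 0 0;0 -0.7 2 0 0 0;0 -1 3 0 0 0;0 -1 3 0 0 0;0 -1 3 0 0 0",
)

```text
time: 11.25
position: [0.4672, -0.3026, 0.1249]
tool_rot: [0.968, 0.162, 0.033, 0.189]
ft_force: [-3.3, 4.3, 10.3]
grip_width: 0.0105
grip_force: 40.0
```

```bash
python3 - <<'E'
from h import *
o=robot.get_obs();print(o["position"],o["ft_force"],o["moment"])
E
```

```text
[ 0.46717707 -0.30261267  0.12489909] [-3.25329109  4.25862695 10.34865487] [ 0.29209716  0.48137083 -0.12968851]
```

Contact at saddle height. Ease off slightly and open gently.

>>> move_arm(
  series="0 -0.6 -1 0 0 0;0 -1 -1.5 0 0 0;0 -1 -1.5 0 0 0;0 -1 -1.5 0 0 0",
)

```text
time: 11.58
position: [0.4673, -0.302, 0.125]
tool_rot: [0.968, 0.162, 0.033, 0.189]
ft_force: [-1.6, -0.6, 7.2]
grip_width: 0.011
grip_force: 40.0
```

>>> move_arm(
  series="0 0 0 0 0 0;0 0 0 0 0 0;0 0 0 0 0 0;0 0 0 0 0 0;0 0 0 0 0 0;0 0 0 0 0 0;0 0 0 0 0 0",
  jaw=0.4,
)

```text
time: 12.17
position: [0.4664, -0.301, 0.1238]
tool_rot: [0.968, 0.162, 0.032, 0.188]
ft_force: [0.2, 0.1, 0.2]
grip_width: 0.034
grip_force: 0.0
```

```bash
python3 - <<'E'
from h import *
o=robot.get_obs();print(o["position"],o["ft_force"],o["grip_width"])
S=robot.camera("scene");print([(d["xyz"],d["p"]) for d in robot.tip_of(S,"bail_grip")])
E
```

```text
[ 0.46636121 -0.30096025  0.1237536 ] [0.1795676  0.08867956 0.18666897] 0.03404326132470156
[([0.4663, -0.3067, 0.1104], 0.76)]
```

>>> move_arm(
  series="0 0 -12 0 0 0;0 0 -35 0 0 0;0 0 -65 0 0 0;0 0 -95 0 0 0;0 0 -125 0 0 0;0 0 -160 0 0 0;0 0 -190 0 0 0;0 0 -190 0 0 0",
)

```text
time: 12.93
position: [0.4449, -0.2337, 0.306]
tool_rot: [0.967, 0.162, 0.036, 0.191]
ft_force: [0.4, -0.5, 0.4]
grip_width: 0.0347
grip_force: 0.0
```

```bash
python3 - <<'E'
from h import *
import cv2
o=robot.get_obs();print(o["position"],o["ft_force"],o["grip_width"])
S=robot.camera("scene");T=robot.camera("top")
for n in("bail_grip","lid_bar","lid_front","lid_hinge","spring_1"):
  for p in (S,T):print(n,[(np.round(d["xyz"],4).tolist(),round(d["p"],2)) for d in robot.tip_of(p,n)])
P=[tank(.002,y,.115) for y in(-.077,-.018,.018,.077)]
print(((proj(S,P)-[300,110])*3.5).round().tolist())
P=[tank(x,y,z) for x,y,z in [(.0817,.048,.31),(.0817,-.048,.31)]]
print(((proj(S,P)-[300,110])*3.5).round().tolist())
i=S["img"][110:250,300:460,::-1]
cv2.imwrite("pics/l4.png",cv2.resize(i,None,fx=3.5,fy=3.5,interpolation=cv2.INTER_CUBIC))
E
```

```text
[ 0.44491491 -0.23371522  0.30600137] [ 0.41836712 -0.53764326  0.4228473 ] 0.03473471752869218
bail_grip [([0.4663, -0.3065, 0.1135], 0.77)]
bail_grip [([0.4439, -0.3211, 0.0228], 0.28)]
lid_bar [([0.4975, -0.3841, 0.309], 0.72)]
lid_bar [([0.4953, -0.3864, 0.3111], 0.56)]
lid_front [([0.499, -0.3797, 0.2547], 0.91)]
lid_front [([0.4936, -0.3818, 0.2559], 0.65)]
lid_hinge []
lid_hinge [([0.4925, -0.3739, 0.1318], 0.84)]
spring_1 [([0.5769, -0.1547, 0.0028], 0.69)]
spring_1 [([0.5806, -0.1548, 0.0015], 0.59), ([0.6363, -0.2842, 0.0027], 0.55), ([0.4408, -0.3187, 0.0225], 0.46), ([0.4977, -0.2874, 0.0196], 0.42)]
[[319.0, 437.0], [251.0, 391.0], [213.0, 365.0], [156.0, 326.0]]
[[304.0, -1.0], [423.0, 41.0]]
```

View pics/l4.png

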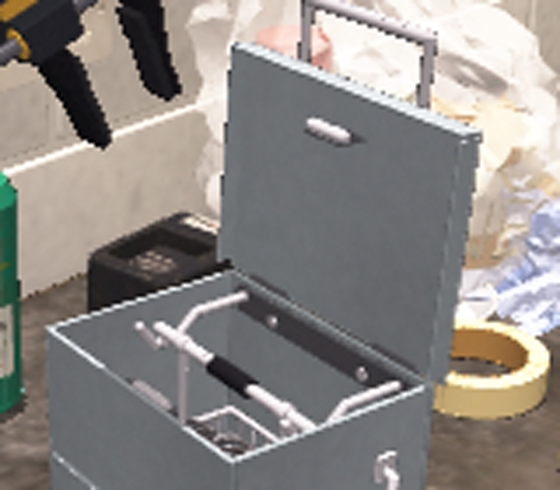

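The bail lies in both saddles, far end at (160,328) just behind its hook tip (143,328), springs in. The lid bar runs from (308,0) to (435,45).

```bash
python3 - <<'E'
from h import *
plan([("up",tank(-.03,.001,.40),TY,0),("pre",tank(.085,.001,.38),TY,0),("at",tank(.085,.001,.31),TY,0)],8)
E
```

```text
up [  1.   81.3 -84.2] [21.9 -0.   0. ] world [ 0.458 -0.275  0.408]
pre [  1.  180.5 -22.7] [21.9 -0.   0. ] world [ 0.496 -0.384  0.388]
at [  0.9 154.4  42.2] [21.9 -0.   0. ] world [ 0.496 -0.384  0.318]
```

>>> move_arm(
  series="0 25 -28 6 0 0;0 52 -56 12 0 0;1 80 -84 18 0 0;1 105 -68 22 0 0;1 130 -53 22 0 0;1 155 -38 22 0 0;1 180 -23 22 0 0;1 180 -23 22 0 0",
  jaw=0.6,
)

```text
time: 14.2
position: [0.4961, -0.3886, 0.3861]
tool_rot: [0.987, 0.163, -0.0, 0.0]
ft_force: [-0.4, 0.3, -0.3]
grip_width: 0.0523
grip_force: 0.0
```

```bash
python3 - <<'E'
from h import *
print(robot.get_obs()["position"],robot.get_obs()["grip_width"])
plan([("pre",tank(.085,.001,.38),TY,0),("at",tank(.085,.001,.31),TY,0)],8)
for n in("scene","top","wrist"):
  p=robot.camera(n);print(n,[(np.round(d["xyz"],4).tolist(),round(d["p"],2)) for d in robot.tip_of(p,"lid_bar")])
E
```

```text
[ 0.49613456 -0.38860635  0.38614706] 0.052336497427795545
pre [ 1.  -4.5 -1.9] [ 0.   0.  -0.2] world [ 0.496 -0.384  0.388]
at [ 1.  -4.5 68.1] [ 0.   0.  -0.2] world [ 0.496 -0.384  0.318]
scene [([0.4986, -0.389, 0.3088], 0.67)]
top []
wrist [([0.4965, -0.3847, 0.3085], 0.97), ([0.4395, -0.3181, 0.0244], 0.3)]
```

>>> move_arm(
  series="1 -2 20 0 0 0;1 -3 40 0 0 0;1 -3 55 0 0 0;1 -3 64 0 0 0;1 -3 68 0 0 0;1 -3 68 0 0 0;1 -3 68 0 0 0",
)

```text
time: 15.08
position: [0.4959, -0.3802, 0.3219]
tool_rot: [0.986, 0.165, 0.001, 0.0]
ft_force: [0.9, 1.2, 0.3]
grip_width: 0.0523
grip_force: 0.0
```

>>> move_arm(
  series="0 0 0 0 0 0;0 0 0 0 0 0;0 0 0 0 0 0;0 0 0 0 0 0;0 0 0 0 0 0;0 0 0 0 0 0;0 0 0 0 0 0;0 0 0 0 0 0",
  jaw=0.03,
  newtons=20,
)

```text
time: 15.75
position: [0.4957, -0.3805, 0.3211]
tool_rot: [0.986, 0.165, 0.001, 0.0]
ft_force: [-0.4, -0.9, 1.2]
grip_width: 0.008
grip_force: 20.0
```

>>> move_arm(
  series="0 0 0 0 0 0;0 0 0 0 0 0;0 0 0 0 0 0",
)

```text
time: 16.0
position: [0.4957, -0.3804, 0.3211]
tool_rot: [0.986, 0.165, 0.001, 0.0]
ft_force: [-0.4, -0.5, 1.3]
grip_width: 0.0082
grip_force: 20.0
```

```bash
cat >>h.py <<'E'
def arc(ths,ahead,y=0.001):
    "relative tool-axis shifts along the lid arc from the present measured pose, tool vertical"
    plan([(f"{t:.2f}",tank(.07-.18*np.cos(t)+.0065*np.sin(t),y,.13+.18*np.sin(t)+.0065*np.cos(t)),TY,0) for t in ths],ahead)
E
python3 - <<'E'
from h import *
o=robot.get_obs();print(o["position"],o["grip_width"],o["grip_force"],o["ft_force"])
p=(R.from_euler('z',-TY,degrees=True).apply(o["position"]-TK));print(p)
arc(np.arange(1.6,-.01,-.1),8)
E
```

```text
[ 0.49570359 -0.38035778  0.32112308] 0.008194457371436948 19.99405324459076 [-0.41582746 -0.48282098  1.25097833]
[0.08154267 0.00228011 0.32112308]
1.60 [-1.3  0.2  3.4] [ 0.  -0.1  0. ] world [ 0.495 -0.381  0.318]
1.50 [ -1.3 -17.8   3.1] [ 0.  -0.1  0. ] world [ 0.489 -0.364  0.318]
1.40 [ -1.3 -35.7   4.6] [ 0.  -0.1  0. ] world [ 0.483 -0.347  0.316]
1.30 [ -1.3 -53.4   7.9] [ 0.  -0.1  0. ] world [ 0.477 -0.33   0.313]
1.20 [ -1.3 -70.7  13. ] [ 0.  -0.1  0. ] world [ 0.471 -0.314  0.308]
1.10 [ -1.2 -87.4  19.7] [ 0.  -0.1  0. ] world [ 0.466 -0.298  0.301]
1.00 [  -1.2 -103.3   28.1] [ 0.  -0.1  0. ] world [ 0.461 -0.283  0.293]
0.90 [  -1.2 -118.4   38. ] [ 0.  -0.1  0. ] world [ 0.456 -0.269  0.283]
0.80 [  -1.3 -132.3   49.4] [ 0.  -0.1  0. ] world [ 0.451 -0.256  0.272]
0.70 [  -1.3 -145.1   62.1] [ 0.  -0.1  0. ] world [ 0.447 -0.244  0.259]
0.60 [  -1.3 -156.5   76.1] [ 0.  -0.1  0. ] world [ 0.444 -0.233  0.245]
0.50 [  -1.3 -166.4   91. ] [ 0.  -0.1  0. ] world [ 0.44  -0.223  0.23 ]
0.40 [  -1.3 -174.9  107. ] [ 0.  -0.1  0. ] world [ 0.438 -0.215  0.214]
0.30 [  -1.3 -181.6  123.6] [ 0.  -0.1  0. ] world [ 0.435 -0.209  0.197]
0.20 [  -1.3 -186.7  140.9] [ 0.  -0.1  0. ] world [ 0.434 -0.204  0.18 ]
0.10 [  -1.3 -190.1  158.6] [ 0.  -0.1  0. ] world [ 0.433 -0.201  0.162]
-0.00 [  -1.4 -191.6  176.5] [ 0.  -0.1  0. ] world [ 0.432 -0.2    0.144]
```

>>> move_arm(
  series="0 -9 -0.5 0 0 0;0 -18 -0.3 0 0 0;0 -27 0.3 0 0 0;0 -36 1.2 0 0 0;0 -45 2.6 0 0 0;0 -54 4.5 0 0 0;0 -62 7 0 0 0;0 -71 9.6 0 0 0",
)

```text
time: 16.67
position: [0.4715, -0.3121, 0.311]
tool_rot: [0.986, 0.165, -0.0, -0.0]
ft_force: [-3.3, -2.5, -1.3]
grip_width: 0.0079
grip_force: 20.0
```

```bash
python3 - <<'E'
from h import *
o=robot.get_obs();print(o["position"],o["grip_width"],o["grip_force"],o["ft_force"],o["moment"])
arc(np.arange(1.2,.1,-.1),11.4)
E
```

```text
[ 0.47151126 -0.31207734  0.31101752] 0.007885145694088333 19.97248023748398 [-3.3302171  -2.51528531 -1.26536565] [-0.52750709  0.4662446   0.04311232]
1.20 [-0.6  1.7 -0.5] [-0.  0.  0.] world [ 0.471 -0.314  0.312]
1.10 [ -0.6 -15.    6.3] [-0.  0.  0.] world [ 0.466 -0.298  0.305]
1.00 [ -0.6 -30.9  14.7] [-0.  0.  0.] world [ 0.461 -0.283  0.296]
0.90 [ -0.6 -45.9  24.6] [-0.  0.  0.] world [ 0.456 -0.269  0.286]
0.80 [ -0.6 -59.8  36. ] [-0.  0.  0.] world [ 0.451 -0.256  0.275]
0.70 [ -0.6 -72.6  48.7] [-0.  0.  0.] world [ 0.447 -0.244  0.262]
0.60 [ -0.5 -84.   62.7] [-0.  0.  0.] world [ 0.444 -0.233  0.248]
0.50 [ -0.5 -93.9  77.7] [-0.  0.  0.] world [ 0.44  -0.223  0.233]
0.40 [  -0.5 -102.3   93.6] [-0.  0.  0.] world [ 0.438 -0.215  0.217]
0.30 [  -0.5 -109.1  110.3] [-0.  0.  0.] world [ 0.435 -0.209  0.201]
0.20 [  -0.5 -114.1  127.6] [-0.  0.  0.] world [ 0.434 -0.204  0.184]
```

>>> move_arm(
  series="-0.5 -7 3 0 0 0;-0.5 -15 6.5 0 0 0;-0.5 -23 10.4 0 0 0;-0.5 -31 14.8 0 0 0;-0.5 -38.5 19.5 0 0 0;-0.5 -46 24.8 0 0 0;-0.5 -53 30.2 0 0 0;-0.5 -60 36 0 0 0",
)

```text
time: 17.33
position: [0.4519, -0.2557, 0.2745]
tool_rot: [0.986, 0.165, 0.0, -0.0]
ft_force: [-4.4, -3.0, -0.9]
grip_width: 0.008
grip_force: 20.0
```

>>> move_arm(
  series="0 -6.5 6.2 0 0 0;0 -12.8 12.7 0 0 0;0 -18.6 19.5 0 0 0;0 -24.2 26.7 0 0 0;0 -29.3 34.2 0 0 0;0 -34.1 41.7 0 0 0;0 -38.5 49.5 0 0 0;0 -42.5 57.6 0 0 0",
)

```text
time: 18.0
position: [0.438, -0.2158, 0.2169]
tool_rot: [0.986, 0.165, -0.0, -0.0]
ft_force: [-4.4, -4.8, -0.7]
grip_width: 0.0082
grip_force: 19.9
```

```bash
python3 - <<'E'
from h import *
o=robot.get_obs();print(o["position"],o["grip_width"],o["grip_force"],o["ft_force"],o["moment"])
arc(np.arange(.4,-.01,-.05),11.4)
for n in("scene","top"):
  p=robot.camera(n)
  for t in ("lid_bar","lid_front"):print(n,t,[(np.round(d["xyz"],4).tolist(),round(d["p"],2)) for d in robot.tip_of(p,t)])
E
```

```text
[ 0.43799974 -0.21580604  0.21687646] 0.008150729587176837 19.94699388742447 [-4.37730226 -4.81599293 -0.72380623] [-0.90412194  0.77085331 -0.00279674]
0.40 [-0.3 -0.4 -0.6] [-0.  0.  0.] world [ 0.438 -0.215  0.217]
0.35 [-0.3 -4.   7.7] [-0.  0.  0.] world [ 0.436 -0.212  0.209]
0.30 [-0.3 -7.2 16.1] [-0.  0.  0.] world [ 0.435 -0.209  0.201]
0.25 [ -0.3 -10.   24.7] [-0.  0.  0.] world [ 0.434 -0.206  0.192]
0.20 [ -0.3 -12.3  33.4] [-0.  0.  0.] world [ 0.434 -0.204  0.184]
0.15 [ -0.3 -14.2  42.2] [-0.  0.  0.] world [ 0.433 -0.202  0.175]
0.10 [ -0.3 -15.6  51. ] [-0.  0.  0.] world [ 0.433 -0.201  0.166]
0.05 [ -0.3 -16.6  60. ] [-0.  0.  0.] world [ 0.432 -0.2    0.157]
0.00 [ -0.3 -17.1  69. ] [-0.  0.  0.] world [ 0.432 -0.2    0.148]
scene lid_bar [([0.4356, -0.2171, 0.2068], 0.65)]
scene lid_front [([0.4519, -0.2591, 0.1806], 0.65)]
top lid_bar []
top lid_front []
```

>>> move_arm(
  series="-0.5 -4 8 0 0 0;-0.5 -7 16 0 0 0;-0.5 -9.5 24 0 0 0;-0.5 -12 32.5 0 0 0;-0.5 -13.5 40 0 0 0;-0.5 -15 46 0 0 0;-0.5 -15.5 50 0 0 0;-0.5 -15.5 50 0 0 0",
)

```text
time: 18.97
position: [0.4333, -0.2024, 0.1671]
tool_rot: [0.986, 0.165, 0.0, 0.001]
ft_force: [-4.2, -5.2, 0.4]
grip_width: 0.0083
grip_force: 20.0
```

>>> move_arm(
  series="0 0 1.5 0 0 0;0 0 3 0 0 0;0 0 4.5 0 0 0;0 0 4.5 0 0 0",
)

```text
time: 19.3
position: [0.4333, -0.2021, 0.1641]
tool_rot: [0.986, 0.165, 0.001, 0.001]
ft_force: [-6.3, -4.6, 7.4]
grip_width: 0.0082
grip_force: 20.0
```

```bash
python3 - <<'E'
from h import *
o=robot.get_obs();print(o["position"],o["grip_width"],o["grip_force"],o["ft_force"],o["moment"])
arc([.1,.08,.06,.04,.02,0],11.4)
E
```

```text
[ 0.43325128 -0.20208839  0.16413221] 0.008242567661973142 20.048778355121613 [-6.29913001 -4.60185345  7.44091391] [-0.71558084  0.99896558  0.09152852]
0.10 [-0.3 -1.1 -1.7] [ 0.1 -0.1  0.1] world [ 0.433 -0.201  0.166]
0.08 [-0.3 -1.6  1.9] [ 0.1 -0.1  0.1] world [ 0.432 -0.201  0.162]
0.06 [-0.3 -1.9  5.4] [ 0.1 -0.1  0.1] world [ 0.432 -0.2    0.159]
0.04 [-0.3 -2.3  9. ] [ 0.1 -0.1  0.1] world [ 0.432 -0.2    0.155]
0.02 [-0.3 -2.5 12.6] [ 0.1 -0.1  0.1] world [ 0.432 -0.2    0.151]
0.00 [-0.3 -2.7 16.2] [ 0.1 -0.1  0.1] world [ 0.432 -0.2    0.148]
```

Lid rests on the roller at about 0.09 rad. Release, go up, and move over lid_front with closed fingers.

>>> move_arm(
  series="0 0 -1 0 0 0;0 0 -1 0 0 0;0 0 -1 0 0 0;0 0 -1 0 0 0;0 0 -1 0 0 0;0 0 -1 0 0 0",
  jaw=0.25,
)

```text
time: 19.8
position: [0.4333, -0.2014, 0.164]
tool_rot: [0.986, 0.165, 0.001, -0.0]
ft_force: [0.7, -0.7, 0.4]
grip_width: 0.0219
grip_force: 0.0
```

>>> move_arm(
  series="0 0 -15 0 0 0;0 0 -35 0 0 0;0 0 -55 0 0 0;0 20 -60 0 0 0;0 40 -60 0 0 0;0 54 -60 0 0 0;0 54 -60 0 0 0;0 54 -60 0 0 0",
)

```text
time: 20.47
position: [0.4503, -0.2526, 0.2235]
tool_rot: [0.986, 0.165, -0.0, -0.001]
ft_force: [-0.7, 0.3, 0.3]
grip_width: 0.0219
grip_force: 0.0
```

>>> move_arm(
  series="0 0 0 0 0 0;0 0 0 0 0 0;0 0 0 0 0 0;0 0 0 0 0 0;0 0 0 0 0 0",
  jaw=0,
)

```text
time: 20.88
position: [0.4505, -0.2522, 0.2242]
tool_rot: [0.986, 0.166, 0.0, -0.0]
ft_force: [0.3, 0.2, 0.3]
grip_width: 0.002
grip_force: 0.0
```

```bash
python3 - <<'E'
from h import *
o=robot.get_obs();print(o["position"],o["grip_width"],o["ft_force"],o["moment"])
plan([("front",tank(-.056,0,.145),TY,0),("shut",tank(-.056,0,.134),TY,0)],22)
for n in("scene","wrist"):
  p=robot.camera(n)
  for t in ("lid_bar","lid_front"):print(n,t,[(np.round(d["xyz"],4).tolist(),round(d["p"],2)) for d in robot.tip_of(p,t)])
E
```

```text
[ 0.45053387 -0.25220153  0.22416073] 0.0020109952631977017 [0.3289725  0.17177428 0.32926176] [ 0.01247774  0.03729093 -0.0215476 ]
front [-1.3 -1.6 57.2] [-0.  -0.   0.1] world [ 0.449 -0.251  0.167]
shut [-1.3 -1.6 68.2] [-0.  -0.   0.1] world [ 0.449 -0.251  0.156]
scene lid_bar [([0.4337, -0.2033, 0.1515], 0.7)]
scene lid_front [([0.4503, -0.2503, 0.146], 0.86), ([0.491, -0.3715, 0.1289], 0.33)]
wrist lid_bar [([0.4265, -0.2024, 0.1466], 0.6)]
wrist lid_front [([0.4495, -0.2513, 0.1455], 0.75)]
```

>>> move_arm(
  series="-1 -3 20 0 0 0;-1 -4 40 0 0 0;-1 -4 50 0 0 0;-1 -4 55 0 0 0;-1 -4 57 0 0 0;-1 -4 58.5 0 0 0;-1 -4 60 0 0 0;-1 -4 60 0 0 0",
)

```text
time: 21.85
position: [0.4483, -0.2491, 0.1661]
tool_rot: [0.986, 0.165, 0.0, -0.0]
ft_force: [-3.9, 2.8, 10.4]
grip_width: 0.0003
grip_force: 4.6
```

>>> move_arm(
  series="0 0 1.5 0 0 0;0 0 3 0 0 0;0 0 4.5 0 0 0;0 0 6 0 0 0;0 0 7 0 0 0;0 0 7 0 0 0",
)

```text
time: 22.35
position: [0.4491, -0.2498, 0.1576]
tool_rot: [0.986, 0.165, 0.001, 0.001]
ft_force: [0.9, 0.2, -0.4]
grip_width: 0.0004
grip_force: 0.0
```

```bash
python3 - <<'E'
from h import *
o=robot.get_obs();print(o["position"],o["ft_force"])
plan([("shut",tank(-.058,0,.134),TY,0)],22)
E
```

```text
[ 0.449098   -0.24981366  0.15762852] [ 0.87978279  0.1698646  -0.39073262]
shut [-0.7 -0.9  1.6] [ 0.1 -0.1  0. ] world [ 0.448 -0.249  0.156]
```

Snapped (force fell to zero). A little more to make sure it's fully shut.

>>> move_arm(
  series="0 0 1 0 0 0;0 0 2 0 0 0;0 0 3 0 0 0;0 0 3 0 0 0;0 0 3 0 0 0",
)

```text
time: 22.77
position: [0.4491, -0.2498, 0.1562]
tool_rot: [0.986, 0.165, 0.001, 0.001]
ft_force: [-2.1, 2.6, 14.4]
grip_width: 0.0005
grip_force: 7.5
```

>>> move_arm(
  series="0 0 -15 0 0 0;0 0 -45 0 0 0;0 0 -80 0 0 0;0 0 -120 0 0 0;0 0 -160 0 0 0;0 0 -160 0 0 0;0 0 -160 0 0 0",
)

```text
time: 23.35
position: [0.4497, -0.2505, 0.3169]
tool_rot: [0.986, 0.165, 0.003, 0.003]
ft_force: [-0.7, -0.0, 0.1]
grip_width: 0.0005
grip_force: 0.0
```

```bash
python3 - <<'E'
from h import *
import cv2
o=robot.get_obs();print(o["position"],o["ft_force"],o["time"])
p=robot.camera("scene")
for t in ("lid_bar","lid_front","aerosol"):print(t,[(np.round(d["xyz"],4).tolist(),round(d["p"],2)) for d in robot.tip_of(p,t)])
cv2.imwrite("pics/e.png",cv2.resize(p["img"][130:330,240:460,::-1],None,fx=3,fy=3,interpolation=cv2.INTER_CUBIC))
E
```

```text
[ 0.44968422 -0.25048212  0.31689131] [-0.74162922 -0.00664938  0.1010765 ] 23.35
lid_bar [([0.432, -0.2008, 0.1373], 0.9)]
lid_front [([0.4525, -0.2491, 0.1342], 0.74)]
aerosol [([0.6771, -0.1899, 0.0004], 0.85)]
```

View pics/e.png

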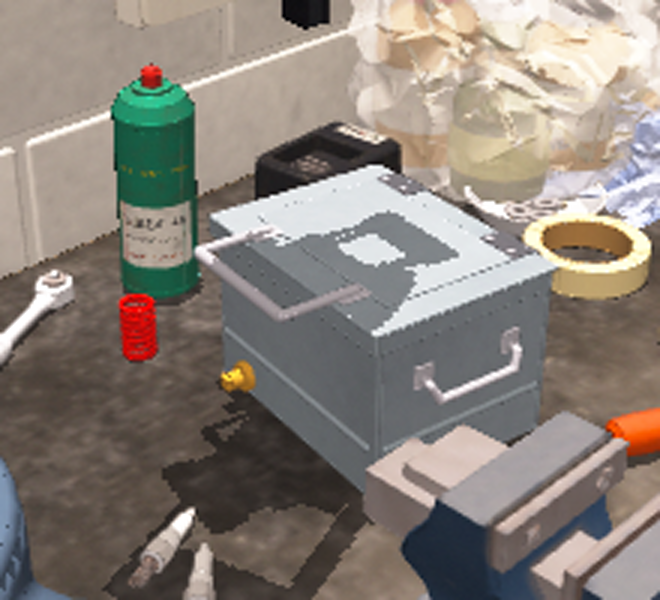

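The lid lies flat and shut on the tank (its front bar runs from (200,255) to (285,315)). The can stands at (152,190) and the gripper is clear.

```bash
python3 -c "
from rig import robot
print(robot.hand_in())"
```

```text
the job is handed in; nothing more can be done
None
```

The basket hangs in both hooks with its springs in it, the lid was lowered under control and snapped fully shut, the aerosol can was not knocked over, and the job was handed in at about 23 s.

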